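# Hang two pairs of ear defenders on the bar

### The arm

A 6-joint arm with a two-finger parallel gripper is mounted at the origin on a cart in front of the work surface, level with it; the furniture and walls round the work are solid. World frame = base frame: x ahead of the robot, y to its left, z up, the work surface at z = 0. Lengths are in mm, angles in rad, forces in N, time in s.
With the tool pointing down it reaches from about 250 to 725 mm from the base axis. Payload 4 kg.
Tool frame: the origin (TCP) lies between the finger pads; the fingertips stand 8 mm ahead of it and the grasp point (between the pads) lies 11 mm behind it; z points along the fingers, y is the direction in which the jaws open and shut (so a half turn about z gives the same grasp; the last joint's range is limited). The gripper opens to 85 mm and grips with 20 to 120 N. Pads are 22 mm wide; open, the fingers measure 114 mm over their backs; the gripper's body (76 mm by 85 mm) begins 54 mm behind the grasp point. The pads swing forward as they close: fully open they stand 13 mm farther back than shut.
Start: joints at [-1.291, 0.241, 0.005, 1.335, 0, 1.571], TCP at [138.08, -480.555, 239.306] pointing down, gripper open.
Joint ranges: [-2.72, 2.72], [-1.05, 1.87], [-1.09, 1.28], [-1.99, 2.15], [-1.42, 1.44], [-3.14, 3.14]. Speed limits (rad/s): [2.79, 2.79, 3.14, 3.14, 3.14, 3.14].

### API

Orientations are given as a rotation vector (axis times angle).
In Python, from workcell import * gives the robot as it stands.
- The arm moves only by the tool send_rows, never from a script. Its arguments are lists of equal length, an entry for each row: "linear": the shift along the tool's x, y, z in mm, a list of three; "rot": the turn, a rotation vector about the tool's x, y, z in rad, a list of three; "hand": the closure, from 0 (fully open) to 1 (shut). In form: {"linear": [[tx, ty, tz], ...], "rot": [[ax, ay, az], ...], "hand": [hand, ...]}. A call has 1 to 20 rows; each row is the pose to reach, as a shift and turn from the pose measured when the call began, along the tool's axes at that moment; what a row does not reach only later rows make up. A row lasts 1/10 s, in which the tool goes at most 50 mm and 8.59 degrees, less where a joint would pass 70% of its speed; a pose out of reach is approached as far as the arm can. A call with a gripper value outside its range is refused whole. The fingers move at their own pace and stop on an object; the grip force is fixed at half the most. Time passes only in rows, so rows that repeat a pose let the fingers close. It gives the time, the measured TCP pose, the force and the opening at its end, in the units of the state.
- state(): the state, without advancing time (a new reading comes with each control period).
- capture(name): name is "scene" or "top" or "wrist"; returns (picture, depth): 480x640x3 uint8, red, green, blue; 480x640 float32, mm along the optical axis (not along the pixel's ray), 0 where there is no reading.
- camera_model(name): a dict with "camera_matrix" (3x3 intrinsics, pixels), "k1" (the pictures are not rectified: a ray, as slopes to the right and down, at radius r is drawn at 1 + k1 r^2 times it, then the intrinsics apply), "R" (3x3) and "t" (3): a world point X has camera coordinates R X + t. Camera axes: x right, y down, z forward; pixel columns grow to the right and rows downward; lengths in mm; the calibration is good to about 2 mm. A picture is of the moment at which its call begins: read the wrist's pose just before it. camera_model takes no time and is no camera call; for the wrist camera it gives the pose at the moment of the call.
- close_job(): hands the job in, once; it reports no verdict.
The state is a dict: "t": time; "joint_pos": joint angles; "dq": joint speeds; "joint_efforts": joint torques, N m; "ee_pos": TCP position; "tool_rot": TCP orientation; "ft_force": force on the tool from outside, world axes, zero at the start; "torque": the same for the moment, N m; "finger_gap": finger opening in mm.
Only numpy, scipy, OpenCV 4.12 (cv2) and the standard library are available. Lean on these libraries where they do the work, as an engineer would, in place of code of your own. Each camera call takes 0.05 s, during which the arm holds its last target.

### The job

Grinding is done: hang both pairs of ear defenders on the bar of the steel stand, the larger pair in the middle of the bay left of the collar and the smaller pair in the middle of the right bay (left and right as the robot sees them). Each headband must lie squarely across the bar on its crown, one cup on each side, hanging free and still. Lower them onto the bar without dropping or toppling them, and leave the other things on the bench where they are.

Things in the scene. Friction and masses are not known exactly. Their poses are not given: they have to be found in the camera images.
- large_muffs: Larger ear defenders, 150 tall, 154 wide (y), standing on two grey cups with rounded tops and flat feet, each 60 (x) x 30 (y) x 86 tall, joined by a steel headband with a black cushion under its crown. Origin: middle of the underside, between the cups' feet; z up, y from cup to cup, x across the band. Free gap between the black ear cushions: 70. About 0.28 kg.
- large_muffs_crown (a point): Top of the crown of the larger pair, 150 above its origin. The crown is level for 52 along y; its cushion (56 along y) is 30 wide across x (the grip width) and its underside lies 18 below this point.
- small_muffs: Smaller ear defenders, 124 tall, 128 wide (y), standing on two grey block-shaped cups with rounded corners, each 46 (x) x 24 (y) x 66 tall, same kind of headband. Origin and axes as for the larger pair. Free gap between the ear cushions: 60. About 0.2 kg.
- small_muffs_crown (a point): Top of the crown of the smaller pair, 124 above its origin. The crown is level for 52 along y; its cushion is 24 wide across x (the grip width) and its underside lies 18 below this point.
- stand: Steel stand fixed to the bench: level round bar, diameter 16, along its y, top 158 above the bench, between two posts (30 x 12, 171 tall) at y = +-165; a collar, diameter 28, 12 wide, at the bar's middle parts two bays. Foot plates 110 (x) x 46 x 6. Origin: on the bench below the bar's middle; y to the robot's left, x away from the robot (within 0.25 rad).
- left_bay (a point): Point on top of the bar in the middle of the left bay (left as seen by the robot), 83 from the collar; axes as the stand's. The bay is 153 long.
- right_bay (a point): Point on top of the bar in the middle of the right bay; axes as the stand's.
- tape_measure: yellow and black tape measure, 68x92x34, lying in front of the stand (mm). Not part of the job; leave it where it is. Origin: centre of its underside.
- spanner: combination spanner, 205 long, lying in front of the stand (mm). Not part of the job; leave it where it is. Origin: centre of its underside.
- c_clamp: small blue C-clamp, 118x110x20, lying flat near the front edge (mm). Not part of the job; leave it where it is. Origin: centre of its underside.
- spray_can: green spray can, diameter 66, 190 tall, standing to the right (mm). Not part of the job; leave it where it is. Origin: centre of its underside.
- battery_pack: black tool battery, 55x86x68, to the right (mm). Not part of the job; leave it where it is. Origin: centre of its underside.
- screwdriver_2: yellow-handled screwdriver, 186 long, to the right (mm). Not part of the job; leave it where it is. Origin: centre of its underside.

How it is judged:
By the outcome, as a careful person would: the job done as asked, in the order asked, and still so for the second after the job is handed in, with the robot touching nothing.
It also fails if it takes over 64 s, if anything falls off the work surface, if the arm or the gripper's body presses on something with over 40 N, if the wrist force passes 120 N, or if a joint passes its speed limit or range.

## Working session

There is one attempt and no reset: what is moved stays moved. The work goes in short steps, Python scripts to look and compute and a tool call to move; the robot and the scene stay as the last step left them, time stands still between calls to the robot, and variables do not carry over. Pictures are saved under pics/ and viewed, and the job is handed in when it is done.

Besides the shell and the picture viewer there is one more tool, called after ">>>" by a JSON object that holds its "api" and its "payload", one argument or row to a line. send_rows: Moves the arm, as the interface text tells. Its arguments: {"type":"object","properties":{"linear":{"type":"array","items":{"type":"array","items":{"type":"number"}}},"rot":{"type":"array","items":{"type":"array","items":{"type":"number"}}},"hand":{"type":"array","items":{"type":"number"}}},"required":["linear","rot","hand"]}

```bash
ls; mkdir -p pics; python3 - <<'E'
from workcell import *
import cv2,numpy as np
s=state();print(s)
for n in ["scene","top","wrist"]:
    m=camera_model(n);p,d=capture(n)
    cv2.imwrite(f"pics/{n}0.png",p[:,:,::-1]);np.savez(f"pics/{n}0.npz",p=p,d=d,K=m["camera_matrix"],k1=m["k1"],R=m["R"],t=m["t"])
    print(n,m)
E
```

```text
pics
{'t': 0.0, 'joint_pos': array([-1.29101638e+00,  2.41401209e-01,  3.70065268e-03,  1.33518727e+00,
       -1.78143041e-05,  1.57078529e+00]), 'dq': array([ 0.00040437, -0.0010341 , -0.00264378,  0.00028   , -0.00036332,
        0.00047369]), 'joint_efforts': array([ 1.30474276e-03, -3.72320437e+01,  2.52406150e+01,  1.71523966e-02,
        1.93371540e-05,  2.62856553e-06]), 'ee_pos': array([ 137.89526569, -479.96178262,  238.40981656]), 'tool_rot': array([-3.10885268e+00, -4.37774084e-01,  4.85456811e-04]), 'ft_force': array([ 0.1245562 , -0.77002206, -0.31457656]), 'torque': array([ 0.0321977 , -0.04209818,  0.00559993]), 'finger_gap': 85.0933147351952}
scene {'camera_matrix': array([[489.44469264,   0.        , 313.18297071],
       [  0.        , 489.44469264, 245.02537409],
       [  0.        ,   0.        ,   1.        ]]), 'k1': -0.002935215534601911, 'R': array([[ 0.86431956, -0.50266978, -0.01657685],
       [-0.22280063, -0.35313097, -0.90865747],
       [ 0.45090085,  0.78906376, -0.41721315]]), 't': array([-457.6826736 ,  191.02663503, 1155.19358267])}
top {'camera_matrix': array([[602.69523497,   0.        , 321.39733465],
       [  0.        , 602.69523497, 230.57846376],
       [  0.        ,   0.        ,   1.        ]]), 'k1': -0.035406281705939874, 'R': array([[ 0.02515602, -0.9994205 ,  0.02293107],
       [-0.99690544, -0.02678842, -0.07390482],
       [ 0.07447628, -0.02100095, -0.99700163]]), 't': array([ -92.25665873,  530.78601487, 1414.74382408])}
wrist {'camera_matrix': array([[431.06375615,   0.        , 322.86898679],
       [  0.        , 431.06375615, 242.62537799],
       [  0.        ,   0.        ,   1.        ]]), 'k1': -0.0638113388966236, 'R': array([[ 0.27618612, -0.96109964, -0.00295074],
       [-0.92755716, -0.26734875,  0.26107923],
       [-0.25171203, -0.06936948, -0.96531287]]), 't': array([-498.46946794,  -34.75532109,  379.36040065])}
```

View pics/scene0.png

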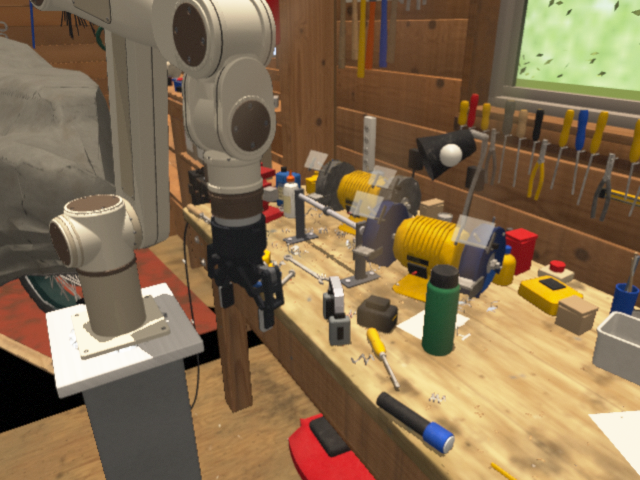

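View pics/top0.png

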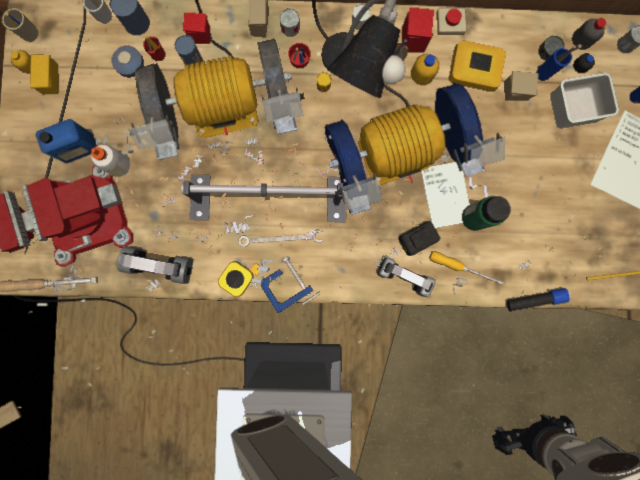

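The top view shows the large pair near (155,265), the small pair near (407,275), and the bar from (190,190) to (340,191) with the collar at (264,190). I'll enlarge these.

```bash
cat > h.py <<'E'
import numpy as np,cv2
def load(f):
    z=np.load(f);return z
def pix2w(z,u,v,Z=None,depth=None):
    K=z["K"];k1=float(z["k1"])
    xd=np.array([(u-K[0,2])/K[0,0],(v-K[1,2])/K[1,1]])
    x=xd.copy()
    for _ in range(20): x=xd/(1+k1*(x@x))
    r=np.array([x[0],x[1],1.]);R=z["R"];t=z["t"]
    d=R.T@r;c=-R.T@t
    if Z is not None: return c+d*(Z-c[2])/d[2]
    return c+d*depth
def cloud(z):
    K=z["K"];k1=float(z["k1"]);d=z["d"]
    v,u=np.mgrid[0:480,0:640]
    xd=np.stack([(u-K[0,2])/K[0,0],(v-K[1,2])/K[1,1]],-1);x=xd.copy()
    for _ in range(20): x=xd/(1+k1*(x**2).sum(-1,keepdims=True))
    P=np.dstack([x,np.ones((480,640))])*d[...,None]
    W=(P-z["t"])@z["R"]
    W[d<=0]=np.nan
    return W
E
python3 - <<'E'
from h import *
z=load("pics/top0.npz");p=z["p"][:,:,::-1]
def crop(n,u0,v0,u1,v1,s):
    cv2.imwrite(f"pics/{n}.png",cv2.resize(p[v0:v1,u0:u1],None,fx=s,fy=s,interpolation=cv2.INTER_CUBIC))
crop("cL",105,235,205,295,7);crop("cS",367,245,447,305,8);crop("cB",170,165,370,225,4)
W=cloud(z)
for n,(u0,v0,u1,v1),zl,zh in [("L",(105,235,205,295),135,165),("S",(367,245,447,305),110,140),("Lall",(105,235,205,295),40,165),("Sall",(367,245,447,305),40,140),("bar",(205,180,255,200),140,175),("bar2",(272,180,325,200),140,175),("posts",(170,165,215,225),163,185),("postsR",(320,165,350,225),163,185)]:
    w=W[v0:v1,u0:u1].reshape(-1,3);w=w[(w[:,2]>zl)&(w[:,2]<zh)]
    c,sz,a=cv2.minAreaRect(w[:,:2].astype(np.float32)) 
    print(n,len(w),w.mean(0).round(1),np.median(w,0).round(1),"rect",np.round(c,1),np.round(sz,1),round(a,1))
E
```

```text
L 569 [441.1 303.8 146.8] [441.1 303.2 147.4] rect [441.6 307.3] [98.3 30. ] 80.4
S 418 [ 428.5 -277.   121.7] [ 428.3 -276.8  122.1] rect [ 428.3 -277.8] [92.2 24.4] 67.2
Lall 1459 [440.6 295.1 107.7] [440.  286.9  97.6] rect [445.5 319.2] [185.7  76.1] 73.5
Sall 1005 [ 439.6 -276.8   87.2] [ 434.2 -281.5   74.5] rect [ 459.9 -291.9] [131.2 114.6] 66.1
bar 365 [608.1 127.  155.6] [607.8 128.  155.9] rect [609.3 126.1] [ 16.6 107.9] 1.0
bar2 384 [609.9 -21.1 155.8] [609.7 -20.5 156.1] rect [611.3 -22.5] [ 16.6 113.3] 1.6
posts 94 [607.5 216.9 169.7] [607.5 217.3 170. ] rect [602.1 201.4] [54.8 30.2] 71.0
postsR 51 [ 626.9 -114.7  171.9] [ 624.4 -114.6  171. ] rect [ 631. -117.] [19.4 68. ] 85.5
```

```bash
python3 -c "
import cv2,numpy as np
a=[cv2.imread(f'pics/{n}.png') for n in ['cL','cS','cB']]
print([x.shape for x in a])
o=np.zeros((600,800,3),np.uint8)
o[:240,:800]=a[2]
b=cv2.resize(a[0],(450,270));o[250:520,:450]=b
c=cv2.resize(a[1],(345,259));o[250:509,455:]=c
cv2.imwrite('pics/m1.png',o)"
```

```text
[(420, 700, 3), (480, 640, 3), (240, 800, 3)]
```

View pics/m1.png

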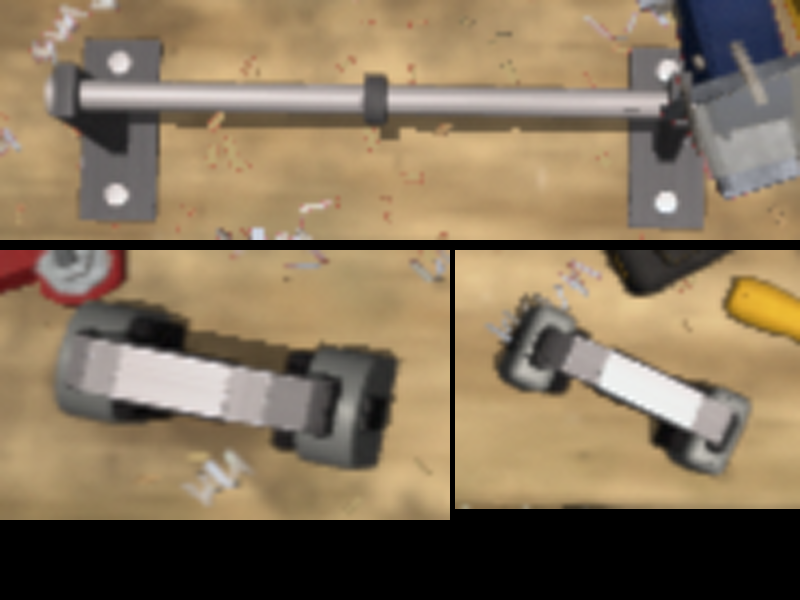

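```bash
python3 - <<'E'
from h import *
z=load("pics/top0.npz");W=cloud(z)
def cor(c,s,o,off,Z):
    P=np.array([pix2w(z,o[0]-.5+(u-off[0]+.5)/s,o[1]-.5+(v-off[1]+.5)/s,Z=Z) for u,v in c])
    print(P.round(1).tolist());print("c",P.mean(0)); 
    a=(P[0]-P[1]+P[3]-P[2]);print("long heading",np.degrees(np.arctan2(a[1],a[0])),"len",np.linalg.norm(a)/2)
cor([(115,343),(230,366),(222,413),(113,392)],4.5,(105,235),(0,250),150)
cor([(613,345),(705,395),(692,433),(598,378)],4.3125,(367,245),(455,250),124)
# fits by depth
for n,(u0,v0,u1,v1),H in [("L",(105,235,205,295),150),("S",(367,245,447,305),124)]:
  for th in (4,8,14,20):
    w=W[v0:v1,u0:u1].reshape(-1,3);w=w[np.abs(w[:,2]-H+th/2-2)<th/2+2]
    c,sz,a=cv2.minAreaRect(w[:,:2].astype(np.float32)); print(n,th,len(w),w.mean(0).round(1),np.round(c,1),np.round(sz,1),round(a,1))
  # whole thing incl cups z range
w=W[180:202,205:325].reshape(-1,3);w=w[(w[:,2]>150)&(w[:,2]<162)]
f=np.polyfit(w[:,1],w[:,0],1);print("bar x=",f,np.degrees(np.arctan(f[0])))
# collar: 
w=W[180:202,255:275].reshape(-1,3);w=w[(w[:,2]>161)&(w[:,2]<175)];print("collar",len(w),w.mean(0))
for u,v in [((364+0)/1,72),(388,72),(386,124),(363,122)]: print(pix2w(z,170-.5+(u+.5)/4,165-.5+(v+.5)/4,Z=164))
for u,v in [(50,92),(78,92),(665,101),(690,104)]: print(pix2w(z,170-.5+(u+.5)/4,165-.5+(v+.5)/4,Z=165))
# obstacles above heights near right bay corridor
for lo,hi in [(20,100),(100,160),(175,260),(260,400)]:
  m=(W[...,2]>lo)&(W[...,2]<hi)&(W[...,0]>530)&(W[...,0]<720)&(W[...,1]>-130)&(W[...,1]<230)
  q=W[m]; 
  if len(q):
    H,_,_=np.histogram2d(q[:,0],q[:,1],bins=[np.arange(530,721,19),np.arange(-130,231,30)]);print(lo,hi);print(H.astype(int))
E
```

```text
[[459.0, 334.5, 150.0], [449.5, 279.0, 150.0], [427.0, 281.8, 150.0], [435.6, 334.3, 150.0]]
c [442.77072069 307.41894119 150.        ]
long heading 80.4698191808797 len 54.723842631040526
[[450.3, -259.0, 124.0], [425.9, -306.8, 124.0], [406.4, -300.3, 124.0], [433.2, -251.6, 124.0]]
c [ 428.95239037 -279.42312069  124.        ]
long heading 62.00853450879499 len 54.626928488246726
L 4 339 [441.4 305.9 149.4] [441.6 306.1] [85.3 28.2] 80.5
L 8 464 [441.4 305.8 148. ] [441.2 306.2] [88.7 29.9] 80.9
L 14 551 [441.2 303.9 146.7] [441.4 305.9] [95.6 30. ] 80.4
L 20 600 [441.  302.9 145.6] [441.3 305.6] [105.4  30. ] 80.4
S 4 273 [ 427.6 -279.1  123.4] [ 428.3 -277.7] [84.  23.2] 66.0
S 8 363 [ 428.2 -277.8  122.1] [ 428.5 -278.2] [89.7 24.2] 66.0
S 14 400 [ 428.4 -277.1  121.4] [ 428.3 -277.8] [92.2 24.4] 67.2
S 20 411 [ 428.6 -276.6  121. ] [ 428.1 -278.2] [94.2 24.4] 67.2
bar x= [-1.32551052e-02  6.09742378e+02] -0.759417112406306
collar 40 [609.09524015  51.67923594 163.43932087]
[622.2431625   57.98482697 164.        ]
[622.606368    45.09240239 164.        ]
[594.40207247  45.25434
[... 1123 characters left out ...]
  0   0   0]
 [ 62   0   0   0   0   0   0   0   0   0   0   0]
 [ 97   0   0   0   0   0   0   0   0   0   0   0]
 [ 47   0   0   0   0   0   0   0   0   0   0   3]
 [ 56   0   0   0   0   0   0   0   0   0   0   0]
 [ 81   0   0   0   0   0   0   0   0   0   0   0]
 [115   0   0   0   0   0   0   0   0   0   0   0]
 [131   7   0   0   0   0   0   0   0   0   0   0]
 [128  34   0   0   0   0   0   0   0   0   0   0]]
260 400
[[0 0 0 0 0 0 0 0 0 0 0 0]
 [0 0 0 0 0 0 0 0 0 0 0 0]
 [0 0 0 0 0 0 0 0 0 0 0 0]
 [4 0 0 0 0 0 0 0 0 0 0 0]
 [0 0 0 0 0 0 0 0 0 0 0 0]
 [0 0 0 0 0 0 0 0 0 0 0 0]
 [0 0 0 0 0 0 0 0 0 0 0 0]
 [0 0 0 0 0 0 0 0 0 0 0 0]
 [0 0 0 0 0 0 0 0 0 0 0 0]
 [0 0 0 0 0 0 0 0 0 0 0 0]]
```

```bash
python3 - <<'E'
from h import *
z=load("pics/top0.npz");W=cloud(z)
m=(W[...,2]>20)&(W[...,2]<100)&(W[...,0]>500)&(W[...,0]<549)&(W[...,1]>60)&(W[...,1]<190)
v,u=np.where(m);print(u.min(),u.max(),v.min(),v.max(),len(u));q=W[m];print(q.min(0),q.max(0))
H,_,_=np.histogram2d(q[:,0],q[:,1],bins=[np.arange(500,550,10),np.arange(60,191,10)]);print(H.astype(int))
p=z["p"][:,:,::-1][200:260,170:330];cv2.imwrite("pics/c2.png",cv2.resize(p,None,fx=5,fy=5,interpolation=cv2.INTER_CUBIC))
E
```

```text
224 249 222 233 127
[521.79204286  93.32260682  20.07790215] [548.32997581 152.82053571  36.56138457]
[[ 0  0  0  0  0  0  0  0  0  0  0  0  0]
 [ 0  0  0  0  0  0  0  0  0  0  0  0  0]
 [ 0  0  0  0  4  4  9  1 10  0  0  0  0]
 [ 0  0  0 10  7 10 13  0 14  1  0  0  0]]
```

View pics/c2.png

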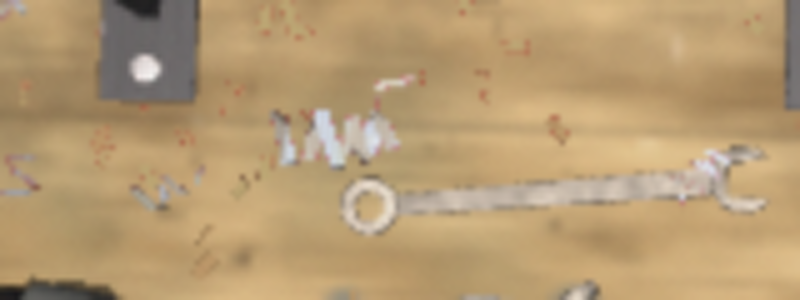

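The curls at (285–395, 110–165) in this crop are loose swarf up to about 36 mm high. They lie just under the left bay's front side, so I'll lower slowly there. Next is a pose helper and a hover over the large pair.

```bash
cat >> h.py <<'E'
from scipy.spatial.transform import Rotation as Ro
def Rt(psi):
    a=np.radians(psi);c,s=np.cos(a),np.sin(a)
    return np.array([[-s,c,0],[c,s,0],[0,0,-1.]])
def delta(s,targets):
    R0=Ro.from_rotvec(s["tool_rot"]).as_matrix()
    for p,psi in targets:
        l=R0.T@(np.array(p)-s["ee_pos"]);r=Ro.from_matrix(R0.T@Rt(psi)).as_rotvec()
        print("lin",l.round(1).tolist(),"rot",r.round(4).tolist())
def show(s):
    R0=Ro.from_rotvec(s["tool_rot"]).as_matrix()
    print("t",round(s["t"],2),"pos",s["ee_pos"].round(1),"psi",np.degrees(np.arctan2(R0[1,1],R0[0,1])).round(2),"z",R0[:,2].round(4),"F",s["ft_force"].round(2),"M",s["torque"].round(2),"gap",round(s["finger_gap"],1),"q",s["joint_pos"].round(2))
def snap(n,tag):
    from workcell import camera_model,capture
    m=camera_model(n);p,d=capture(n)
    cv2.imwrite(f"pics/{tag}.png",p[:,:,::-1]);np.savez(f"pics/{tag}.npz",p=p,d=d,K=m["camera_matrix"],k1=m["k1"],R=m["R"],t=m["t"])
E
python3 - <<'E'
from workcell import *
from h import *
s=state();show(s)
delta(s,[((380,0,320),-40),((441.5,306.3,260),-9.6)])
E
```

```text
t 0.15 pos [ 138.  -480.1  238.6] psi -73.97 z [-4.0e-04  1.5e-03 -1.0e+00] F [ 0.13 -0.   -0.5 ] M [0.01 0.01 0.05] gap 85.7 q [-1.29  0.24  0.    1.34  0.    1.57]
lin [365.2, -394.7, -80.7] rot [-0.0015, -0.0005, -0.5929]
lin [508.9, -672.1, -20.3] rot [-0.0014, -0.0009, -1.1235]
```

>>> {"api": "send_rows", "payload": {
  "linear": [
    [365, -395, -81],
    [365, -395, -81],
    [365, -395, -81],
    [365, -395, -81],
    [365, -395, -81],
    [365, -395, -81],
    [365, -395, -81],
    [365, -395, -81],
    [365, -395, -81],
    [365, -395, -81],
    [509, -672, -20],
    [509, -672, -20],
    [509, -672, -20],
    [509, -672, -20],
    [509, -672, -20],
    [509, -672, -20],
    [509, -672, -20],
    [509, -672, -20],
    [509, -672, -20],
    [509, -672, -20]
  ],
  "rot": [
    [0, 0, -0.59],
    [0, 0, -0.59],
    [0, 0, -0.59],
    [0, 0, -0.59],
    [0, 0, -0.59],
    [0, 0, -0.59],
    [0, 0, -0.59],
    [0, 0, -0.59],
    [0, 0, -0.59],
    [0, 0, -0.59],
    [0, 0, -1.12],
    [0, 0, -1.12],
    [0, 0, -1.12],
    [0, 0, -1.12],
    [0, 0, -1.12],
    [0, 0, -1.12],
    [0, 0, -1.12],
    [0, 0, -1.12],
    [0, 0, -1.12],
    [0, 0, -1.12]
  ],
  "hand": [0, 0, 0, 0, 0, 0, 0, 0, 0, 0, 0, 0, 0, 0, 0, 0, 0, 0, 0, 0]
}}

```text
t: 2.15
ee_pos: [441.2, 305.4, 259.5]
tool_rot: [-2.402, -2.023, 0.001]
ft_force: [-0.3, -0.2, 0.4]
finger_gap: 85.2
```

```bash
python3 - <<'E'
from workcell import *
from h import *
s=state();show(s)
snap("wrist","w1");z=load("pics/w1.npz")
s=state();show(s)
delta(s,[((441.5,306.3,200),-9.6),((441.5,306.3,143),-9.6)])
W=cloud(z);w=W.reshape(-1,3)
for lo,hi in [(146,154),(140,155)]:
    q=w[(w[:,2]>lo)&(w[:,2]<hi)&(abs(w[:,0]-441)<80)&(abs(w[:,1]-306)<80)];c,sz,a=cv2.minAreaRect(q[:,:2].astype(np.float32));print(len(q),q.mean(0),c,sz,a)
E
```

```text
t 2.15 pos [441.2 305.4 259.5] psi -9.81 z [-1.4e-03  3.0e-04 -1.0e+00] F [-0.3  -0.17  0.38] M [-0.01  0.04 -0.03] gap 85.2 q [0.6  0.31 0.15 1.41 0.   2.35]
t 2.2 pos [441.4 305.  260. ] psi -9.87 z [-6.e-04  1.e-03 -1.e+00] F [-0.21 -0.33  0.25] M [ 0.02  0.04 -0.05] gap 85.5 q [0.6  0.31 0.15 1.41 0.   2.35]
lin [1.2, -0.1, 60.0] rot [-0.0008, -0.0009, -0.0047]
lin [1.2, -0.0, 117.0] rot [-0.0008, -0.0009, -0.0047]
5361 [439.90570595 310.48619806 149.98872314] (439.6649475097656, 309.3324279785156) (77.89198303222656, 28.728618621826172) 80.12332916259766
6927 [440.18207142 312.08108748 148.6203841 ] (439.44598388671875, 308.85150146484375) (92.9642562866211, 29.892953872680664) 80.77885437011719
```

View pics/w1.png

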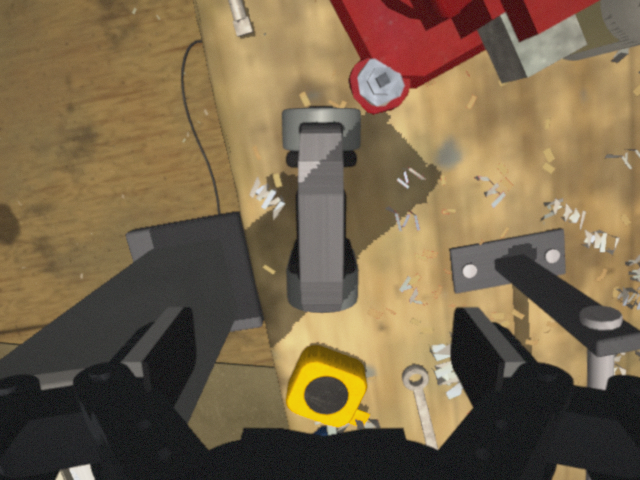

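The wrist view shows the large pair centred at column 322, with its crown between rows 130 and 305. The jaw line is parallel to the headband's width. I'll check the vise height before descending.

```bash
python3 - <<'E'
from workcell import *
from h import *
W=cloud(load("pics/top0.npz"));
q=W[(abs(W[...,0]-441)<90)&(abs(W[...,1]-307)<90)&(W[...,2]>152)];print(len(q),q[:,2].max() if len(q) else 0)
s=state();delta(s,[((440.6,307.5,200),-9.4),((440.6,307.5,143),-9.4)])
E
```

```text
50 156.91934455133946
lin [2.3, -1.2, 60.0] rot [-0.0008, -0.0009, -0.0082]
lin [2.2, -1.1, 117.0] rot [-0.0008, -0.0009, -0.0082]
```

>>> {"api": "send_rows", "payload": {
  "linear": [
    [2, -1, 30],
    [2, -1, 60],
    [2, -1, 85],
    [2, -1, 105],
    [2, -1, 115],
    [2, -1, 117],
    [2, -1, 117],
    [2, -1, 117]
  ],
  "rot": [
    [0, 0, -0.008],
    [0, 0, -0.008],
    [0, 0, -0.008],
    [0, 0, -0.008],
    [0, 0, -0.008],
    [0, 0, -0.008],
    [0, 0, -0.008],
    [0, 0, -0.008]
  ],
  "hand": [0, 0, 0, 0, 0, 0.3, 0.3, 0.4]
}}

```text
t: 3.0
ee_pos: [441.5, 307.5, 144.5]
tool_rot: [-2.396, -2.031, -0.004]
ft_force: [-0.1, 0.4, -0.5]
finger_gap: 51.0
```

```bash
python3 - <<'E'
from workcell import *
from h import *
s=state();show(s)
snap("wrist","w2")
s=state();delta(s,[((440.6,307.5,143),-9.4)])
E
```

```text
t 3.0 pos [441.5 307.5 144.5] psi -9.44 z [ 0.0016  0.0025 -1.    ] F [-0.1   0.37 -0.51] M [-0.01  0.03  0.03] gap 51.0 q [ 0.61  0.37 -0.07  1.13  0.    2.34]
lin [-0.3, -0.8, 1.4] rot [0.0011, -0.0027, -0.0003]
```

View pics/w2.png

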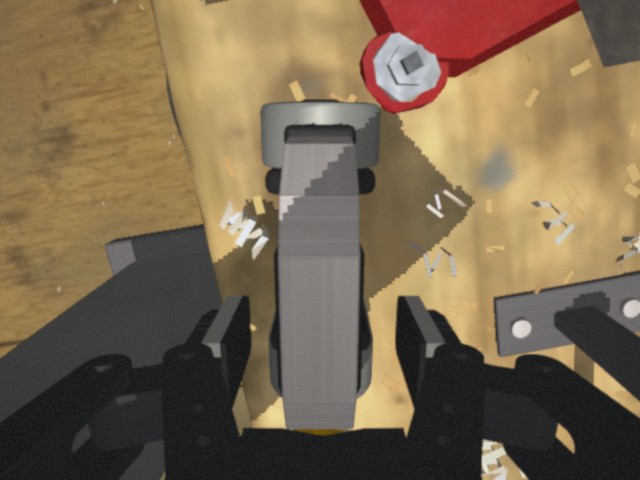

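The fingers straddle the crown. Pads sit at rows 297–385 and the level part of the crown runs over rows 255–400, so they are centred. Closing now.

>>> {"api": "send_rows", "payload": {
  "linear": [
    [0, -0.5, 1.5],
    [0, -0.5, 1.5],
    [0, -0.5, 1.5],
    [0, -0.5, 1.5],
    [0, -0.5, 1.5],
    [0, -0.5, 1.5],
    [0, -0.5, 1.5],
    [0, -0.5, 1.5]
  ],
  "rot": [
    [0, 0, 0],
    [0, 0, 0],
    [0, 0, 0],
    [0, 0, 0],
    [0, 0, 0],
    [0, 0, 0],
    [0, 0, 0],
    [0, 0, 0]
  ],
  "hand": [0.55, 0.65, 0.75, 1, 1, 1, 1, 1]
}}

```text
t: 3.85
ee_pos: [441.1, 308.1, 143.9]
tool_rot: [-2.395, -2.031, -0.006]
ft_force: [-2.2, 0.6, 4.9]
finger_gap: 28.0
```

```bash
python3 - <<'E'
from workcell import *
from h import *
s=state();show(s)
delta(s,[((441,307.5,160),-9.4),((441,307.5,230),-9.4),((441,307.5,330),-9.4),((500,230,335),40),((607.6,134.6,335),90.8)])
E
```

```text
t 3.85 pos [441.1 308.1 143.9] psi -9.41 z [ 0.0024  0.0035 -1.    ] F [-2.23  0.59  4.85] M [-0.05  0.39 -0.03] gap 28.0 q [ 0.61  0.37 -0.07  1.13  0.    2.34]
lin [-0.6, -0.0, -16.1] rot [0.0018, -0.0039, -0.0001]
lin [-0.3, 0.1, -86.1] rot [0.0018, -0.0039, -0.0001]
lin [0.1, 0.3, -186.1] rot [0.0018, -0.0039, -0.0001]
lin [-66.7, 71.2, -191.3] rot [0.0034, -0.0028, -0.8623]
lin [-143.2, 192.9, -191.3] rot [0.0047, -0.0012, -1.7489]
```

>>> {"api": "send_rows", "payload": {
  "linear": [
    [0, 0, -3],
    [0, 0, -8],
    [0, 0, -15],
    [0, 0, -25],
    [0, 0, -40],
    [0, 0, -60],
    [0, 0, -85],
    [0, 0, -110],
    [0, 0, -135],
    [0, 0, -160],
    [0, 0, -180],
    [0, 0, -195],
    [0, 0, -200],
    [0, 0, -200]
  ],
  "rot": [
    [0.002, -0.004, 0],
    [0.002, -0.004, 0],
    [0.002, -0.004, 0],
    [0.002, -0.004, 0],
    [0.002, -0.004, 0],
    [0.002, -0.004, 0],
    [0.002, -0.004, 0],
    [0.002, -0.004, 0],
    [0.002, -0.004, 0],
    [0.002, -0.004, 0],
    [0.002, -0.004, 0],
    [0.002, -0.004, 0],
    [0.002, -0.004, 0],
    [0.002, -0.004, 0]
  ],
  "hand": [1, 1, 1, 1, 1, 1, 1, 1, 1, 1, 1, 1, 1, 1]
}}

```text
t: 5.25
ee_pos: [440.9, 307.6, 344.8]
tool_rot: [2.396, 2.032, 0.003]
ft_force: [-0.9, 0.2, -2.6]
finger_gap: 28.3
```

```bash
python3 - <<'E'
from workcell import *
from h import *
s=state();show(s)
snap("wrist","w3")
s=state();p0=np.array([441,308,343.]);p1=np.array([607.5,134.6,343.])
delta(s,[(p0+(p1-p0)*f,-9.4+100.2*f) for f in (0.25,0.5,.75,1)])
E
```

```text
t 5.25 pos [440.9 307.6 344.8] psi -9.41 z [ 0.0014  0.001  -1.    ] F [-0.87  0.17 -2.63] M [ 0.02 -0.04 -0.01] gap 28.3 q [0.61 0.3  0.36 1.63 0.   2.34]
lin [-35.3, 48.4, 0.8] rot [-0.0002, 0.0001, -0.4373]
lin [-71.2, 96.6, 0.8] rot [-0.0002, 0.0, -0.8745]
lin [-107.2, 144.7, 0.8] rot [-0.0002, -0.0, -1.3117]
lin [-143.2, 192.9, 0.8] rot [-0.0002, -0.0001, -1.7489]
```

View pics/w3.png

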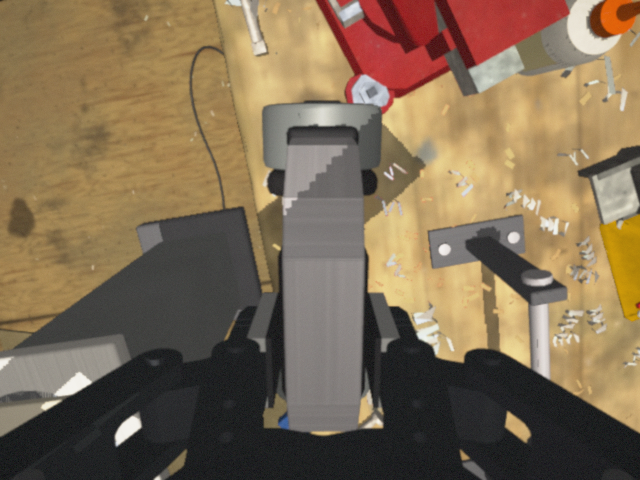

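The wrist view shows the large pair held level, in the same position in the jaws as at the grasp. Now to carry and turn it.

>>> {"api": "send_rows", "payload": {
  "linear": [
    [-9, 12, 0],
    [-18, 24, 0],
    [-27, 36, 0],
    [-36, 48, 0],
    [-45, 60, 0],
    [-54, 72, 0],
    [-63, 84, 0],
    [-72, 96, 0],
    [-81, 109, 0],
    [-90, 121, 0],
    [-98, 133, 0],
    [-107, 145, 0],
    [-116, 157, 0],
    [-125, 169, 0],
    [-134, 181, 0],
    [-143, 193, 0],
    [-143, 193, 0],
    [-143, 193, 0],
    [-143, 193, 0]
  ],
  "rot": [
    [0, 0, -0.109],
    [0, 0, -0.219],
    [0, 0, -0.328],
    [0, 0, -0.437],
    [0, 0, -0.547],
    [0, 0, -0.656],
    [0, 0, -0.765],
    [0, 0, -0.874],
    [0, 0, -0.984],
    [0, 0, -1.093],
    [0, 0, -1.202],
    [0, 0, -1.312],
    [0, 0, -1.421],
    [0, 0, -1.53],
    [0, 0, -1.64],
    [0, 0, -1.749],
    [0, 0, -1.749],
    [0, 0, -1.749],
    [0, 0, -1.749]
  ],
  "hand": [1, 1, 1, 1, 1, 1, 1, 1, 1, 1, 1, 1, 1, 1, 1, 1, 1, 1, 1]
}}

```text
t: 7.2
ee_pos: [607.0, 135.3, 343.3]
tool_rot: [0.021, -3.14, -0.0]
ft_force: [-0.0, -0.4, -2.7]
finger_gap: 28.3
```

```bash
python3 - <<'E'
from workcell import *
from h import *
s=state();show(s)
snap("wrist","w4");snap("top","t4")
s=state();show(s)
z=load("pics/t4.npz");W=cloud(z)
w=W[185:197,205:330].reshape(-1,3)
cv2.imwrite("pics/t4c.png",cv2.resize(z["p"][140:250,150:350,::-1],None,fx=4,fy=4,interpolation=cv2.INTER_CUBIC))
delta(s,[((607.5,134.6,240),90.8),((607.5,134.6,185),90.8),((607.5,134.6,168),90.8)])
E
```

```text
t 7.2 pos [607.  135.3 343.3] psi 90.75 z [-0.0015 -0.     -1.    ] F [-0.02 -0.44 -2.67] M [ 0.03 -0.    0.01] gap 28.3 q [0.22 0.5  0.65 1.72 0.   0.21]
t 7.3 pos [607.1 135.4 343.8] psi 90.8 z [-5.e-04  0.e+00 -1.e+00] F [ 0.27  0.12 -2.28] M [0.02 0.04 0.03] gap 28.1 q [0.22 0.5  0.65 1.72 0.   0.21]
lin [-0.5, -0.8, 103.8] rot [0.0, -0.0005, 0.0001]
lin [-0.5, -0.8, 158.8] rot [0.0, -0.0005, 0.0001]
lin [-0.5, -0.8, 175.8] rot [0.0, -0.0005, 0.0001]
```

View pics/w4.png

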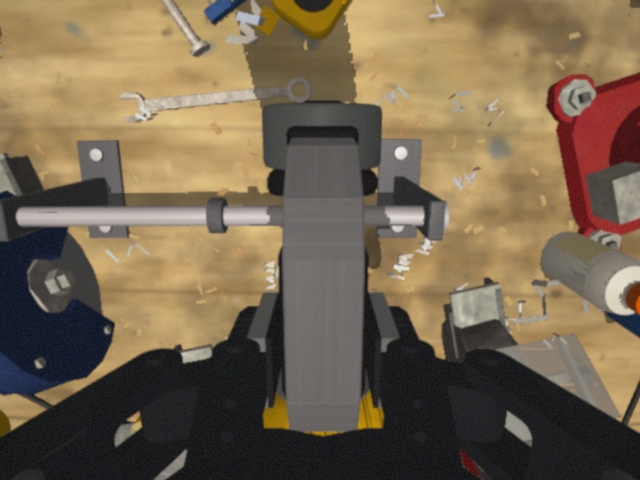

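View pics/t4c.png

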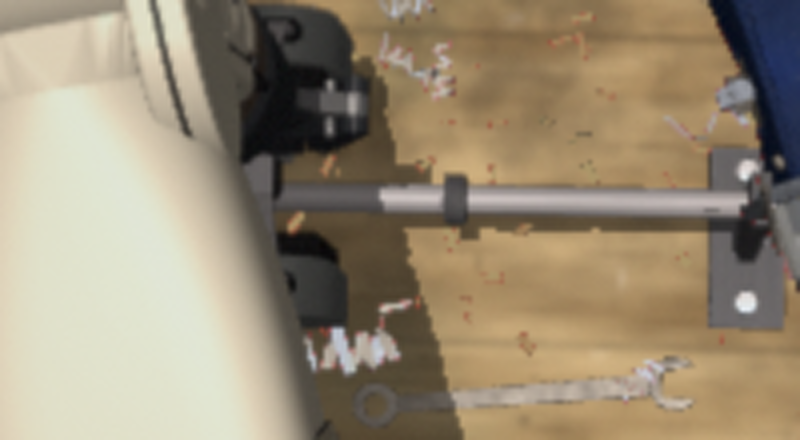

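The carried pair is aligned with the bar. In the wrist view the collar is at (216,215) and the left post at (436,218). I'll cross-check the bay middle with the wrist depth.

```bash
python3 - <<'E'
from h import *
z=load("pics/w4.npz");W=cloud(z)
w=W[195:235,60:280].reshape(-1,3);w=w[(w[:,2]>148)&(w[:,2]<161)]
f=np.polyfit(w[:,1],w[:,0],1);print("bar",len(w),f,np.degrees(np.arctan(f[0])), np.polyval(f,134.6), w[:,2].max())
for u,v in [(205,200),(227,200),(205,231),(227,231)]: print(pix2w(z,u,v,Z=163))
for u,v in [(427,202),(445,202),(427,238),(445,238)]: print(pix2w(z,u,v,Z=171))
c=W[195:236,200:232].reshape(-1,3);c=c[(c[:,2]>160)];print(len(c),c.mean(0),c.min(0),c.max(0))
E
```

```text
bar 4340 [-1.90527045e-02  6.07238781e+02] -1.0915074949718515 604.6742867523534 160.97751507950724
[593.85155378  47.93538699 163.        ]
[593.69106596  64.37541609 163.        ]
[617.52489938  46.61710385 163.        ]
[617.32380575  63.36453095 163.        ]
[591.92321034 210.78614253 171.        ]
[591.7100449  223.94198416 171.        ]
[618.80234805 212.78368864 171.        ]
[618.6241196  226.22962857 171.        ]
426 [606.69348019  54.26019468 162.85081513] [596.48186035  47.82097246 160.00886154] [617.38354262  61.67567254 165.91498098]
```

The wrist camera reads about (-2.5, +3) mm against the top camera, and it did the same for the muffs. So the relative offset agrees, and both put the TCP at x≈605.8. I'll take y≈136 as the mean. Lowering now.

>>> {"api": "send_rows", "payload": {
  "linear": [
    [1.3, 0.6, 15],
    [1.3, 0.6, 35],
    [1.3, 0.6, 55],
    [1.3, 0.6, 75],
    [1.3, 0.6, 95],
    [1.3, 0.6, 115],
    [1.3, 0.6, 130],
    [1.3, 0.6, 142],
    [1.3, 0.6, 150],
    [1.3, 0.6, 156],
    [1.3, 0.6, 160],
    [1.3, 0.6, 160],
    [1.3, 0.6, 160]
  ],
  "rot": [
    [0, 0, -0.002],
    [0, 0, -0.002],
    [0, 0, -0.002],
    [0, 0, -0.002],
    [0, 0, -0.002],
    [0, 0, -0.002],
    [0, 0, -0.002],
    [0, 0, -0.002],
    [0, 0, -0.002],
    [0, 0, -0.002],
    [0, 0, -0.002],
    [0, 0, -0.002],
    [0, 0, -0.002]
  ],
  "hand": [1, 1, 1, 1, 1, 1, 1, 1, 1, 1, 1, 1, 1]
}}

```text
t: 8.6
ee_pos: [606.0, 136.0, 184.3]
tool_rot: [-0.025, 3.141, 0.0]
ft_force: [-0.4, -0.3, -2.0]
finger_gap: 27.8
```

```bash
python3 - <<'E'
from workcell import *
from h import *
s=state();show(s)
snap("scene","s5");snap("wrist","w5")
s=state()
z=load("pics/s5.npz");cv2.imwrite("pics/s5c.png",cv2.resize(z["p"][150:300,240:440,::-1],None,fx=4,fy=4,interpolation=cv2.INTER_CUBIC))
delta(s,[((605.8,136.2,168),90.9)])
E
```

```text
t 8.6 pos [606.  136.  184.3] psi 90.91 z [ 4.e-04  2.e-04 -1.e+00] F [-0.4  -0.33 -1.99] M [-0.04 -0.02  0.02] gap 27.8 q [0.22 0.51 0.25 1.32 0.   0.2 ]
lin [0.4, 0.2, 16.5] rot [0.0003, 0.0008, 0.0003]
```

View pics/s5c.png

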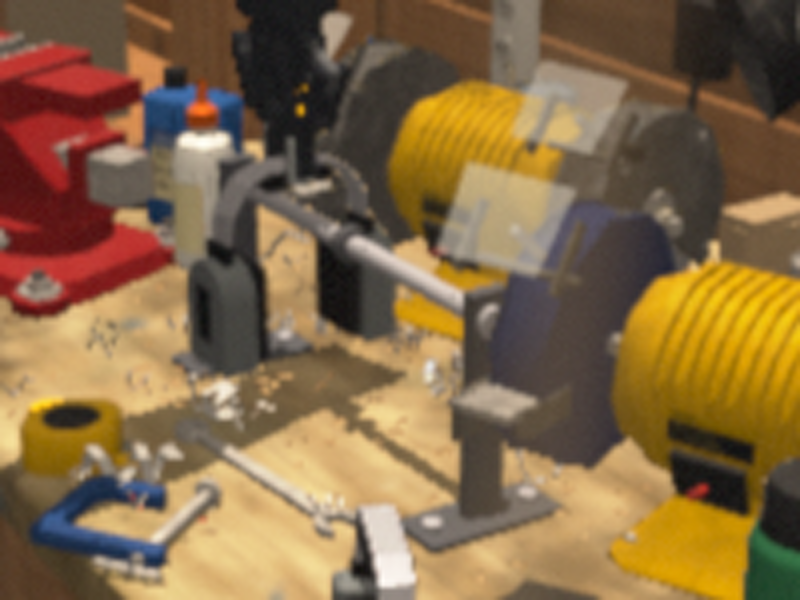

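View pics/w5.png

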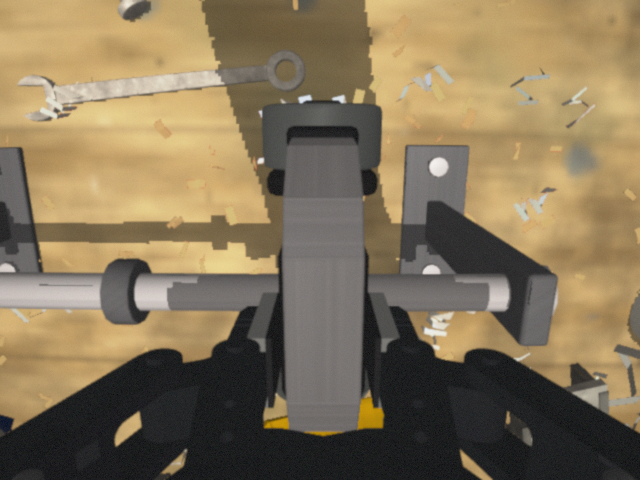

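Straddling the bar with the swarf clear in the scene view. The band at column 323 is roughly mid-bay between the collar edge (150) and the post (510). Lowering the last stretch slowly.

>>> {"api": "send_rows", "payload": {
  "linear": [
    [0.4, 1, 3],
    [0.4, 1, 6],
    [0.4, 1, 9],
    [0.4, 1, 11],
    [0.4, 1, 12.5],
    [0.4, 1, 13.5],
    [0.4, 1, 14]
  ],
  "rot": [
    [0, 0, 0],
    [0, 0, 0],
    [0, 0, 0],
    [0, 0, 0],
    [0, 0, 0],
    [0, 0, 0],
    [0, 0, 0]
  ],
  "hand": [1, 1, 1, 1, 1, 1, 1]
}}

```text
t: 9.4
ee_pos: [605.7, 137.0, 170.3]
tool_rot: [-0.025, 3.141, 0.0]
ft_force: [0.5, 0.5, -2.7]
finger_gap: 28.3
```

```bash
python3 - <<'E'
from workcell import *
from h import *
s=state();show(s)
E
```

```text
t 9.4 pos [605.7 137.  170.3] psi 90.91 z [ 6.e-04  3.e-04 -1.e+00] F [ 0.48  0.52 -2.68] M [ 0.01 -0.02 -0.05] gap 28.3 q [0.22 0.52 0.23 1.28 0.   0.21]
```

>>> {"api": "send_rows", "payload": {
  "linear": [
    [0, 0, 0.7],
    [0, 0, 1.4],
    [0, 0, 2],
    [0, 0, 2]
  ],
  "rot": [
    [0, 0, 0],
    [0, 0, 0],
    [0, 0, 0],
    [0, 0, 0]
  ],
  "hand": [1, 1, 1, 1]
}}

```text
t: 9.8
ee_pos: [605.8, 137.0, 169.6]
tool_rot: [-0.025, 3.14, 0.001]
ft_force: [-2.7, -1.6, 5.1]
finger_gap: 28.2
```

Contact: Fz went from -2.7 to +5.1 N. Relax slightly and open gradually.

>>> {"api": "send_rows", "payload": {
  "linear": [
    [0, 0, -0.5],
    [0, 0, -0.5],
    [0, 0, -0.5],
    [0, 0, -0.5],
    [0, 0, -0.5],
    [0, 0, -0.5],
    [0, 0, -0.5],
    [0, 0, -0.5],
    [0, 0, -0.5]
  ],
  "rot": [
    [0, 0, 0],
    [0, 0, 0],
    [0, 0, 0],
    [0, 0, 0],
    [0, 0, 0],
    [0, 0, 0],
    [0, 0, 0],
    [0, 0, 0],
    [0, 0, 0]
  ],
  "hand": [1, 0.66, 0.62, 0.58, 0.52, 0.45, 0.35, 0.25, 0.25]
}}

```text
t: 10.7
ee_pos: [605.9, 137.1, 170.1]
tool_rot: [-0.025, 3.14, 0.001]
ft_force: [0.2, -0.1, -0.8]
finger_gap: 63.9
```

```bash
python3 - <<'E'
from workcell import *
from h import *
s=state();show(s)
snap("wrist","w6");snap("scene","s6")
z=load("pics/s6.npz");cv2.imwrite("pics/s6c.png",cv2.resize(z["p"][170:260,270:390,::-1],None,fx=5,fy=5,interpolation=cv2.INTER_CUBIC))
E
```

```text
t 10.7 pos [605.9 137.1 170.1] psi 90.92 z [ 2.e-03  7.e-04 -1.e+00] F [ 0.23 -0.07 -0.76] M [-0.01  0.02  0.02] gap 63.9 q [0.22 0.51 0.23 1.28 0.   0.21]
```

View pics/w6.png

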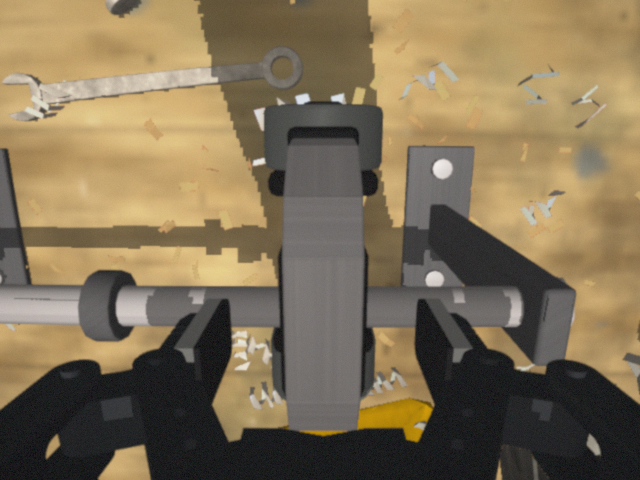

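View pics/s6c.png

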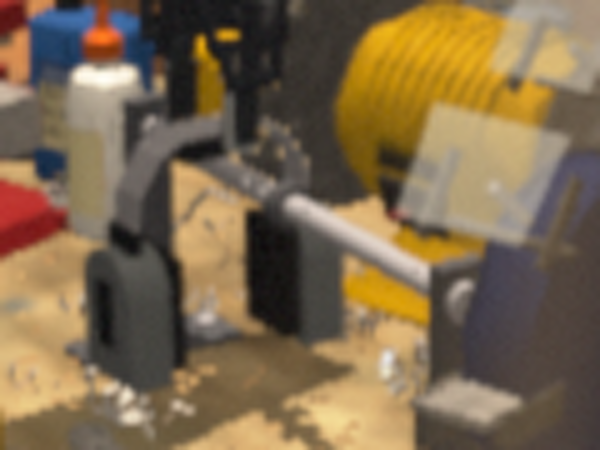

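The large pair hangs level on the bar and the fingers are clear on both sides. Retract straight up, then go to hover over the small pair.

```bash
python3 - <<'E'
from workcell import *
from h import *
s=state();show(s)
delta(s,[((605.9,137,290),90.9),((428.5,-278,290),156.6),((428.5,-278,235),156.6)])
E
```

```text
t 10.8 pos [605.8 137.1 170.1] psi 90.91 z [ 1.9e-03  6.0e-04 -1.0e+00] F [ 0.21 -0.15  1.35] M [-0.02 -0.   -0.02] gap 64.1 q [0.22 0.51 0.23 1.28 0.   0.21]
lin [-0.3, 0.0, -119.9] rot [0.0006, 0.002, 0.0002]
lin [183.7, -412.1, -120.5] rot [-0.0006, 0.0021, -1.1465]
lin [183.8, -412.1, -65.5] rot [-0.0006, 0.0021, -1.1465]
```

>>> {"api": "send_rows", "payload": {
  "linear": [
    [0, 0, -8],
    [0, 0, -25],
    [0, 0, -50],
    [0, 0, -80],
    [0, 0, -110],
    [0, 0, -120],
    [18, -41, -120],
    [37, -82, -120],
    [55, -124, -120],
    [73, -165, -120],
    [92, -206, -120],
    [110, -247, -120],
    [129, -288, -120],
    [147, -330, -120],
    [165, -371, -120],
    [184, -412, -120],
    [184, -412, -90],
    [184, -412, -66],
    [184, -412, -66],
    [184, -412, -66]
  ],
  "rot": [
    [0, 0, 0],
    [0, 0, 0],
    [0, 0, 0],
    [0, 0.002, 0],
    [0, 0.002, 0],
    [0, 0.002, 0],
    [0, 0.002, -0.115],
    [0, 0.002, -0.229],
    [0, 0.002, -0.344],
    [0, 0.002, -0.459],
    [0, 0.002, -0.573],
    [0, 0.002, -0.688],
    [0, 0.002, -0.803],
    [0, 0.002, -0.917],
    [0, 0.002, -1.032],
    [0, 0.002, -1.147],
    [0, 0.002, -1.147],
    [0, 0.002, -1.147],
    [0, 0.002, -1.147],
    [0, 0.002, -1.147]
  ],
  "hand": [0.25, 0.2, 0.1, 0, 0, 0, 0, 0, 0, 0, 0, 0, 0, 0, 0, 0, 0, 0, 0, 0]
}}

```text
t: 12.8
ee_pos: [428.0, -277.6, 235.3]
tool_rot: [1.725, -2.625, -0.001]
ft_force: [0.2, -0.6, 1.0]
finger_gap: 85.3
```

```bash
python3 - <<'E'
from workcell import *
from h import *
s=state();show(s)
snap("wrist","w7");snap("top","t7");z=load("pics/w7.npz")
s=state();show(s)
W=cloud(z);w=W.reshape(-1,3)
for lo,hi in [(120,128),(114,129)]:
    q=w[(w[:,2]>lo)&(w[:,2]<hi)&(abs(w[:,0]-428)<80)&(abs(w[:,1]+278)<80)];c,sz,a=cv2.minAreaRect(q[:,:2].astype(np.float32));print(len(q),q.mean(0),c,sz,a)
z=load("pics/t7.npz");W=cloud(z)
cv2.imwrite("pics/t7c.png",cv2.resize(z["p"][130:250,170:350,::-1],None,fx=4,fy=4,interpolation=cv2.INTER_CUBIC))
w=W[150:235,180:260].reshape(-1,3);w=w[(w[:,2]>166)&(w[:,2]<182)&(w[:,1]<195)]
c,sz,a=cv2.minAreaRect(w[:,:2].astype(np.float32));print("L",len(w),w.mean(0),c,sz,a)
E
```

```text
t 12.8 pos [ 428.  -277.6  235.3] psi 156.63 z [-9.e-04  4.e-04 -1.e+00] F [ 0.21 -0.61  1.  ] M [-0.01 -0.02 -0.02] gap 85.3 q [-0.58  0.26  0.02  1.33 -0.   -1.74]
t 12.9 pos [ 429.1 -278.   236.8] psi 156.67 z [ 0.0022 -0.0016 -1.    ] F [-0.72  0.61 -0.23] M [-0.05  0.   -0.04] gap 85.5 q [-0.57  0.26  0.03  1.33 -0.   -1.74]
4122 [ 425.78876455 -279.71034957  124.01526835] (426.55352783203125, -277.8085021972656) (78.22053527832031, 22.745771408081055) 66.33734893798828
5339 [ 425.27166353 -281.03470386  122.69025226] (426.6593322753906, -277.55438232421875) (90.73103332519531, 23.9821720123291) 66.00489807128906
L 542 [607.68182208 135.63010293 173.47386181] (607.32275390625, 136.4201202392578) (30.443971633911133, 92.92459106445312) 89.83882904052734
```

View pics/w7.png

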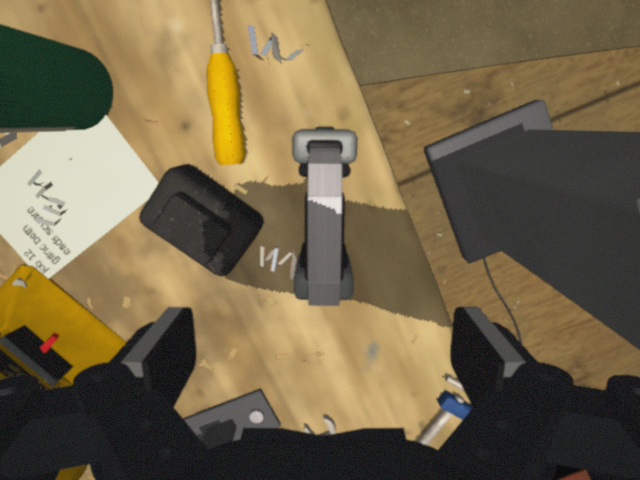

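View pics/t7c.png

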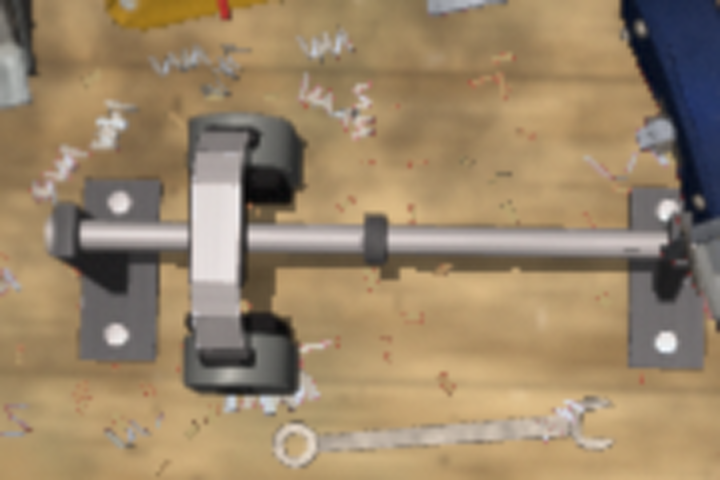

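The large pair sits at (607.3,136.4) in the top camera: on the bar, square, and about 2 mm from mid-bay. The wrist view shows the small pair aligned at column 324, with its crown at rows 150–300. Next: descend and grip.

```bash
python3 - <<'E'
from workcell import *
from h import *
s=state();show(s)
delta(s,[((427.8,-278,117),156.4)])
E
```

```text
t 12.9 pos [ 429.1 -278.   236.8] psi 156.67 z [ 0.0022 -0.0016 -1.    ] F [-0.72  0.61 -0.23] M [-0.05  0.   -0.04] gap 85.5 q [-0.57  0.26  0.03  1.33 -0.   -1.74]
lin [0.5, 1.5, 119.8] rot [-0.0027, -0.0006, 0.0047]
```

>>> {"api": "send_rows", "payload": {
  "linear": [
    [0.5, 1.5, 30],
    [0.5, 1.5, 60],
    [0.5, 1.5, 85],
    [0.5, 1.5, 105],
    [0.5, 1.5, 116],
    [0.5, 1.5, 119.8],
    [0.5, 1.5, 119.8],
    [0.5, 1.5, 119.8],
    [0.5, 1.5, 119.8]
  ],
  "rot": [
    [-0.002, 0, 0.005],
    [-0.002, 0, 0.005],
    [-0.002, 0, 0.005],
    [-0.002, 0, 0.005],
    [-0.002, 0, 0.005],
    [-0.002, 0, 0.005],
    [-0.002, 0, 0.005],
    [-0.002, 0, 0.005],
    [-0.002, 0, 0.005]
  ],
  "hand": [0, 0, 0, 0, 0, 0.3, 0.3, 0.4, 0.5]
}}

```text
t: 13.8
ee_pos: [428.6, -278.5, 118.3]
tool_rot: [-1.72, 2.628, -0.005]
ft_force: [0.2, 0.3, 0.2]
finger_gap: 42.6
```

```bash
python3 - <<'E'
from workcell import *
from h import *
s=state();show(s)
snap("wrist","w8")
s=state();delta(s,[((427.8,-278,117),156.4)])
E
```

```text
t 13.8 pos [ 428.6 -278.5  118.3] psi 156.39 z [ 0.0024 -0.0022 -1.    ] F [0.15 0.35 0.15] M [ 0.01 -0.   -0.03] gap 42.6 q [-0.58  0.35 -0.18  1.04 -0.   -1.73]
lin [-0.1, 0.8, 1.1] rot [-0.0028, -0.0009, -0.0002]
```

View pics/w8.png

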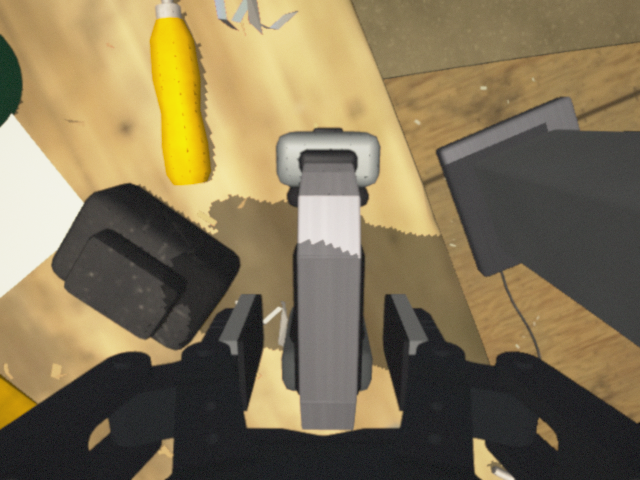

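The small crown is centred between the pads. Close, then lift.

>>> {"api": "send_rows", "payload": {
  "linear": [
    [0, 0.4, 1.2],
    [0, 0.4, 1.2],
    [0, 0.4, 1.2],
    [0, 0.4, 1.2],
    [0, 0.4, 1.2],
    [0, 0.4, 1.2],
    [0, 0.4, 1.2],
    [0, 0.4, 1.2]
  ],
  "rot": [
    [-0.002, 0, 0],
    [-0.002, 0, 0],
    [-0.002, 0, 0],
    [-0.002, 0, 0],
    [-0.002, 0, 0],
    [-0.002, 0, 0],
    [-0.002, 0, 0],
    [-0.002, 0, 0]
  ],
  "hand": [0.6, 0.7, 0.8, 1, 1, 1, 1, 1]
}}

```text
t: 14.65
ee_pos: [428.2, -278.4, 117.4]
tool_rot: [1.72, -2.629, 0.003]
ft_force: [-0.9, 0.3, 6.1]
finger_gap: 22.0
```

>>> {"api": "send_rows", "payload": {
  "linear": [
    [0, 0, -3],
    [0, 0, -8],
    [0, 0, -15],
    [0, 0, -25],
    [0, 0, -40],
    [0, 0, -60],
    [0, 0, -85],
    [0, 0, -110],
    [0, 0, -135],
    [0, 0, -160],
    [0, 0, -180],
    [0, 0, -195],
    [0, 0, -200],
    [0, 0, -200]
  ],
  "rot": [
    [0, 0, 0],
    [0, 0, 0],
    [0, 0, 0],
    [0, 0, 0],
    [0, 0, 0],
    [0, 0, 0],
    [0, 0, 0],
    [0, 0, 0],
    [0, 0, 0],
    [0, 0, 0],
    [0, 0, 0],
    [0, 0, 0],
    [0, 0, 0],
    [0, 0, 0]
  ],
  "hand": [1, 1, 1, 1, 1, 1, 1, 1, 1, 1, 1, 1, 1, 1]
}}

```text
t: 16.05
ee_pos: [428.4, -278.3, 318.4]
tool_rot: [-1.72, 2.629, -0.006]
ft_force: [0.4, 0.2, -2.5]
finger_gap: 22.3
```

```bash
python3 - <<'E'
from workcell import *
from h import *
s=state();show(s)
snap("wrist","w9")
s=state();show(s);p0=s["ee_pos"].copy();p1=np.array([607.5,-29.5,p0[2]])
delta(s,[(p0+(p1-p0)*f,156.4-65.5*f) for f in (0.5,1)])
E
```

```text
t 16.05 pos [ 428.4 -278.3  318.4] psi 156.38 z [ 0.0025 -0.0027 -1.    ] F [ 0.42  0.25 -2.48] M [ 0.05  0.03 -0.02] gap 22.3 q [-0.58  0.24  0.21  1.54 -0.   -1.73]
t 16.1 pos [ 428.  -278.1  317.4] psi 156.38 z [ 9.0e-04 -1.7e-03 -1.0e+00] F [ 0.81 -0.44 -1.46] M [0.05 0.   0.04] gap 22.3 q [-0.58  0.24  0.21  1.54 -0.   -1.73]
lin [-149.8, -32.4, -0.1] rot [-0.0018, -0.0007, 0.5713]
lin [-299.7, -64.9, -0.3] rot [-0.002, -0.0002, 1.1429]
```

View pics/w9.png

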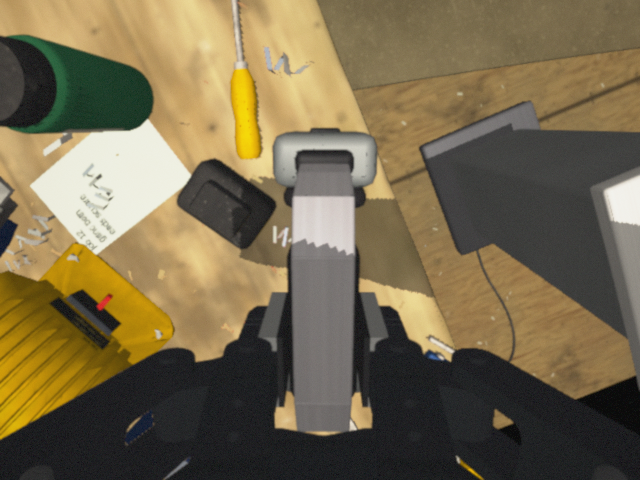

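Held level. The right grinder's guard stands on the direct line, so I'll route in front of it: sideways first, then forward.

```bash
python3 - <<'E'
from workcell import *
from h import *
s=state()
delta(s,[((440,-25,325),125),((609,-30.5,325),90.9)])
W=cloud(load("pics/top0.npz"))
q=W[(W[...,0]>400)&(W[...,0]<700)&(W[...,1]<30)&(W[...,1]>-330)&(W[...,2]>170)&(W[...,2]<420)]
for a in range(400,700,50):
  r=q[(q[:,0]>=a)&(q[:,0]<a+50)];print(a,len(r),(r[:,1].min(),r[:,1].max(),r[:,2].max()) if len(r) else "")
E
```

```text
lin [-236.7, 90.4, -8.0] rot [-0.0018, -0.0008, 0.5477]
lin [-299.3, -66.7, -7.9] rot [-0.002, -0.0002, 1.1429]
400 0 
450 0 
500 0 
550 582 (np.float64(-198.2564366289758), np.float64(-100.64348416240541), np.float64(261.85818992846924))
600 696 (np.float64(-192.42385563858176), np.float64(-100.55851794480395), np.float64(262.77288481017604))
650 1281 (np.float64(-314.6361937183886), np.float64(-98.30553234513161), np.float64(219.4875146593225))
```

>>> {"api": "send_rows", "payload": {
  "linear": [
    [-26, 10, -1],
    [-53, 20, -2],
    [-79, 30, -4],
    [-105, 40, -5],
    [-132, 50, -6],
    [-158, 60, -8],
    [-184, 70, -8],
    [-210, 80, -8],
    [-237, 90, -8],
    [-244, 73, -8],
    [-251, 55, -8],
    [-258, 38, -8],
    [-265, 20, -8],
    [-272, 3, -8],
    [-279, -15, -8],
    [-286, -32, -8],
    [-293, -50, -8],
    [-299, -67, -8],
    [-299, -67, -8],
    [-299, -67, -8]
  ],
  "rot": [
    [0, 0, 0.061],
    [0, 0, 0.122],
    [0, 0, 0.183],
    [0, 0, 0.243],
    [0, 0, 0.304],
    [0, 0, 0.365],
    [0, 0, 0.426],
    [0, 0, 0.487],
    [0, 0, 0.548],
    [-0.002, 0, 0.614],
    [-0.002, 0, 0.68],
    [-0.002, 0, 0.746],
    [-0.002, 0, 0.812],
    [-0.002, 0, 0.879],
    [-0.002, 0, 0.945],
    [-0.002, 0, 1.011],
    [-0.002, 0, 1.077],
    [-0.002, 0, 1.143],
    [-0.002, 0, 1.143],
    [-0.002, 0, 1.143]
  ],
  "hand": [1, 1, 1, 1, 1, 1, 1, 1, 1, 1, 1, 1, 1, 1, 1, 1, 1, 1, 1, 1]
}}

```text
t: 18.1
ee_pos: [608.6, -30.9, 323.4]
tool_rot: [0.026, -3.138, -0.0]
ft_force: [0.1, -0.7, -1.4]
finger_gap: 22.2
```

```bash
python3 - <<'E'
from workcell import *
from h import *
s=state();show(s)
snap("wrist","wa");snap("scene","sa")
s=state();show(s)
delta(s,[((609,-30.5,185),90.9)])
z=load("pics/wa.npz");W=cloud(z)
w=W.reshape(-1,3);m=(w[:,2]>150)&(w[:,2]<160)&(abs(w[:,0]-608)<15)&(w[:,1]>-100)&(w[:,1]<40);w=w[m];print(len(w))
f=np.polyfit(w[:,1],w[:,0],1);print(f,np.polyval(f,-30))
z=load("pics/sa.npz");cv2.imwrite("pics/sac.png",cv2.resize(z["p"][120:300,240:440,::-1],None,fx=3.3,fy=3.3,interpolation=cv2.INTER_CUBIC))
E
```

```text
t 18.1 pos [608.6 -30.9 323.4] psi 90.95 z [-3.8e-03  1.0e-04 -1.0e+00] F [ 0.11 -0.66 -1.38] M [-0.02  0.    0.07] gap 22.2 q [-0.05  0.47  0.54  1.65 -0.   -0.07]
t 18.2 pos [608.3 -30.9 324.6] psi 90.93 z [-0.0019  0.     -1.    ] F [ 0.82 -0.06 -1.79] M [ 0.06  0.01 -0.01] gap 22.2 q [-0.05  0.46  0.54  1.65 -0.   -0.07]
lin [-1.0, 0.4, 139.6] rot [0.0001, -0.0019, 0.0006]
2777
[-1.43679124e-02  6.07149244e+02] 607.580281101913
```

View pics/wa.png

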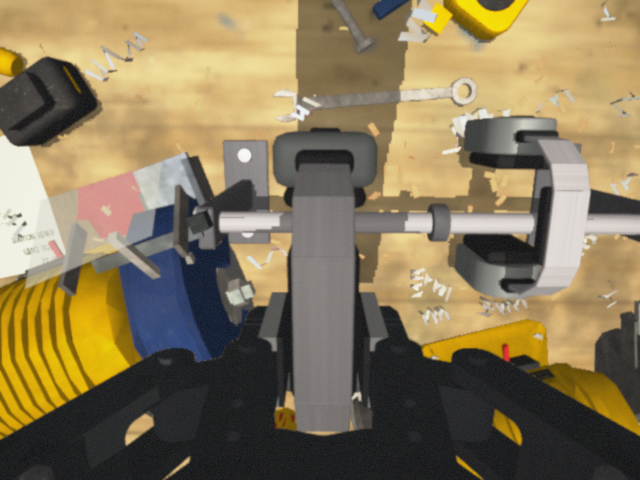

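View pics/sac.png

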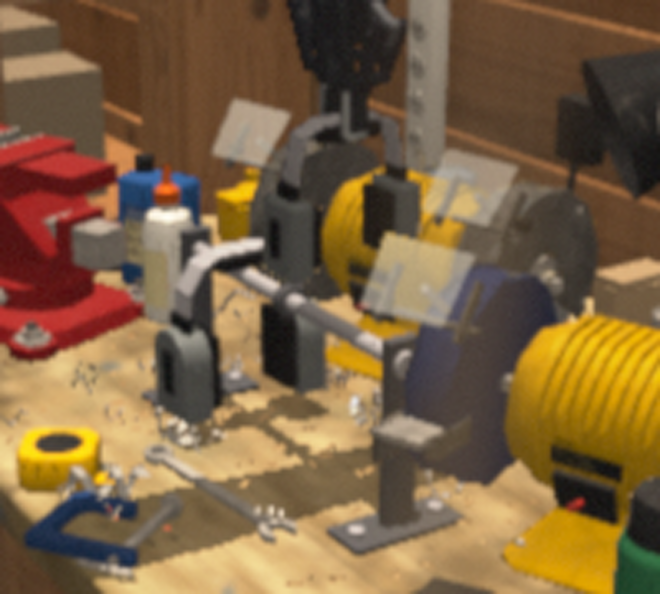

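The large pair hangs still at (560,205), and the small pair is over the right bay, between the collar (438,222) and the right post (~215). Lowering.

>>> {"api": "send_rows", "payload": {
  "linear": [
    [-0.6, 0.4, 15],
    [-0.6, 0.4, 35],
    [-0.6, 0.4, 55],
    [-0.6, 0.4, 75],
    [-0.6, 0.4, 95],
    [-0.6, 0.4, 112],
    [-0.6, 0.4, 125],
    [-0.6, 0.4, 134],
    [-0.6, 0.4, 140],
    [-0.6, 0.4, 140],
    [-0.6, 0.4, 140]
  ],
  "rot": [
    [0, -0.002, 0],
    [0, -0.002, 0],
    [0, -0.002, 0],
    [0, -0.002, 0],
    [0, -0.002, 0],
    [0, -0.002, 0],
    [0, -0.002, 0],
    [0, -0.002, 0],
    [0, -0.002, 0],
    [0, -0.002, 0],
    [0, -0.002, 0]
  ],
  "hand": [1, 1, 1, 1, 1, 1, 1, 1, 1, 1, 1]
}}

```text
t: 19.3
ee_pos: [608.8, -30.5, 185.4]
tool_rot: [-0.026, 3.14, -0.0]
ft_force: [0.4, -0.1, -1.9]
finger_gap: 22.3
```

```bash
python3 - <<'E'
from workcell import *
from h import *
s=state();show(s)
snap("wrist","wb")
s=state();show(s)
delta(s,[((608.7,-30.5,170),90.9)])
E
```

```text
t 19.3 pos [608.8 -30.5 185.4] psi 90.94 z [ 1.2e-03 -1.0e-04 -1.0e+00] F [ 0.36 -0.14 -1.93] M [-0.01 -0.01 -0.  ] gap 22.3 q [-0.05  0.48  0.22  1.3  -0.   -0.07]
t 19.35 pos [609.  -30.5 185.5] psi 90.94 z [ 1.7e-03 -1.0e-04 -1.0e+00] F [-0.06 -0.38 -0.67] M [ 0.03  0.03 -0.03] gap 22.2 q [-0.05  0.48  0.22  1.3   0.   -0.07]
lin [0.4, -0.0, 15.5] rot [-0.0001, 0.0017, 0.0007]
```

View pics/wb.png

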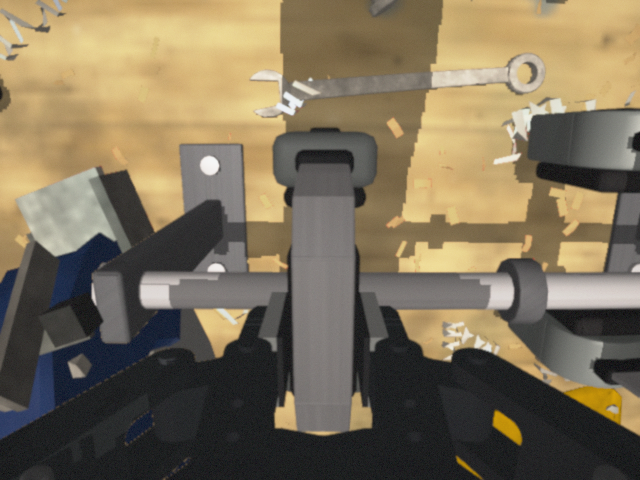

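Mid-bay is column ~321 (post 138, collar 505) and the muffs are at ~324. Continue down slowly.

>>> {"api": "send_rows", "payload": {
  "linear": [
    [0.3, 0, 3],
    [0.3, 0, 6],
    [0.3, 0, 9],
    [0.3, 0, 11],
    [0.3, 0, 13],
    [0.3, 0, 14.5],
    [0.3, 0, 15.5],
    [0.3, 0, 16.2],
    [0.3, 0, 16.2]
  ],
  "rot": [
    [0, 0.001, 0],
    [0, 0.001, 0],
    [0, 0.001, 0],
    [0, 0.001, 0],
    [0, 0.001, 0],
    [0, 0.001, 0],
    [0, 0.001, 0],
    [0, 0.001, 0],
    [0, 0.001, 0]
  ],
  "hand": [1, 1, 1, 1, 1, 1, 1, 1, 1]
}}

```text
t: 20.25
ee_pos: [608.8, -30.5, 169.4]
tool_rot: [-0.026, 3.141, -0.0]
ft_force: [-0.2, -0.3, -2.5]
finger_gap: 22.5
```

>>> {"api": "send_rows", "payload": {
  "linear": [
    [0, 0, 0.7],
    [0, 0, 1.4],
    [0, 0, 2],
    [0, 0, 2]
  ],
  "rot": [
    [0, 0, 0],
    [0, 0, 0],
    [0, 0, 0],
    [0, 0, 0]
  ],
  "hand": [1, 1, 1, 1]
}}

```text
t: 20.65
ee_pos: [608.9, -30.5, 169.2]
tool_rot: [-0.026, 3.139, -0.0]
ft_force: [-2.1, 0.2, 6.9]
finger_gap: 22.3
```

Contact: Fz is +6.9 N. Opening gradually.

>>> {"api": "send_rows", "payload": {
  "linear": [
    [0, 0, -0.3],
    [0, 0, -0.3],
    [0, 0, -0.3],
    [0, 0, -0.3],
    [0, 0, -0.3],
    [0, 0, -0.3],
    [0, 0, -0.3],
    [0, 0, -0.3],
    [0, 0, -0.3],
    [0, 0, -0.3]
  ],
  "rot": [
    [0, 0, 0],
    [0, 0, 0],
    [0, 0, 0],
    [0, 0, 0],
    [0, 0, 0],
    [0, 0, 0],
    [0, 0, 0],
    [0, 0, 0],
    [0, 0, 0],
    [0, 0, 0]
  ],
  "hand": [1, 0.73, 0.69, 0.65, 0.6, 0.53, 0.45, 0.35, 0.3, 0.3]
}}

```text
t: 21.65
ee_pos: [608.9, -30.5, 169.4]
tool_rot: [-0.026, 3.139, -0.0]
ft_force: [0.5, -0.3, 0.1]
finger_gap: 60.0
```

```bash
python3 - <<'E'
from workcell import *
from h import *
s=state();show(s)
snap("wrist","wc")
s=state();delta(s,[((608.8,-30.5,320),90.9),((430,-30,330),90.9)])
E
```

```text
t 21.65 pos [608.9 -30.5 169.4] psi 90.94 z [ 2.5e-03 -2.0e-04 -1.0e+00] F [ 0.51 -0.3   0.05] M [-0.02 -0.03  0.01] gap 60.0 q [-0.05  0.49  0.19  1.26 -0.   -0.07]
lin [-0.3, -0.0, -150.6] rot [-0.0003, 0.0025, 0.0007]
lin [178.5, 3.4, -161.0] rot [-0.0003, 0.0025, 0.0007]
```

View pics/wc.png

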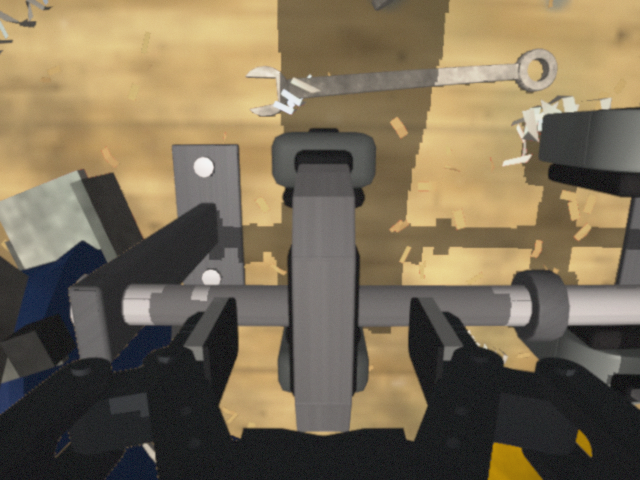

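The small pair is released and level, with the fingers clear. Retract up, then back to the robot side.

>>> {"api": "send_rows", "payload": {
  "linear": [
    [0, 0, -8],
    [0, 0, -22],
    [0, 0, -45],
    [0, 0, -75],
    [0, 0, -105],
    [0, 0, -135],
    [0, 0, -150],
    [30, 0, -160],
    [70, 1, -160],
    [110, 2, -160],
    [150, 3, -160],
    [230, 3, -160],
    [270, 3, -160],
    [300, 3, -160],
    [300, 3, -160],
    [300, 3, -160]
  ],
  "rot": [
    [0, 0, 0],
    [0, 0, 0],
    [0, 0, 0],
    [0, 0, 0],
    [0, 0, 0],
    [0, 0, 0],
    [0, 0, 0],
    [0, 0, 0],
    [0, 0, 0],
    [0, 0, 0],
    [0, 0, 0],
    [0, 0, 0],
    [0, 0, 0],
    [0, 0, 0],
    [0, 0, 0],
    [0, 0, 0]
  ],
  "hand": [0.3, 0.3, 0.3, 0.3, 0.3, 0.3, 0.3, 0.3, 0.3, 0.3, 0.3, 0.3, 0.3, 0.3, 0.3, 0.3]
}}

```text
t: 23.3
ee_pos: [308.2, -32.4, 330.0]
tool_rot: [-0.025, 3.135, -0.001]
ft_force: [-0.2, -0.7, -0.1]
finger_gap: 59.7
```

```bash
python3 - <<'E'
from workcell import *
from h import *
s=state();show(s)
snap("top","td");snap("scene","sd")
z=load("pics/td.npz");W=cloud(z)
cv2.imwrite("pics/tdc.png",cv2.resize(z["p"][120:320,90:490,::-1],None,fx=2,fy=2,interpolation=cv2.INTER_CUBIC))
for n,a,b in [("L",100,180),("S",-70,10)]:
  w=W.reshape(-1,3);w=w[(w[:,2]>166)&(w[:,2]<182)&(w[:,1]>a)&(w[:,1]<b)&(abs(w[:,0]-608)<80)]
  c,sz,an=cv2.minAreaRect(w[:,:2].astype(np.float32));f=np.polyfit(w[:,0],w[:,2],1);print(n,len(w),w.mean(0).round(1),np.round(c,1),np.round(sz,1),an, "slope",f[0].round(4))
z=load("pics/sd.npz");cv2.imwrite("pics/sdc.png",cv2.resize(z["p"][150:300,240:440,::-1],None,fx=4,fy=4,interpolation=cv2.INTER_CUBIC))
z0=load("pics/top0.npz")["p"].astype(int);d=abs(z0-load("pics/td.npz")["p"]).max(2)
cv2.imwrite("pics/dif.png",(d>60).astype(np.uint8)*255)
E
```

```text
t 23.3 pos [308.2 -32.4 330. ] psi 90.92 z [ 6.6e-03 -6.0e-04 -1.0e+00] F [-0.2  -0.67 -0.08] M [-0.02  0.03 -0.03] gap 59.7 q [-0.1  -0.17 -0.19  1.54  0.   -0.12]
L 549 [607.1 135.6 173.4] [606.1 135.5] [95.3 30.5] 2.1068356037139893 slope 0.0028
S 399 [609.7 -31.5 173.9] [609.4 -31.5] [89.1 21.5] 1.5562039613723755 slope -0.0001
```

View pics/tdc.png

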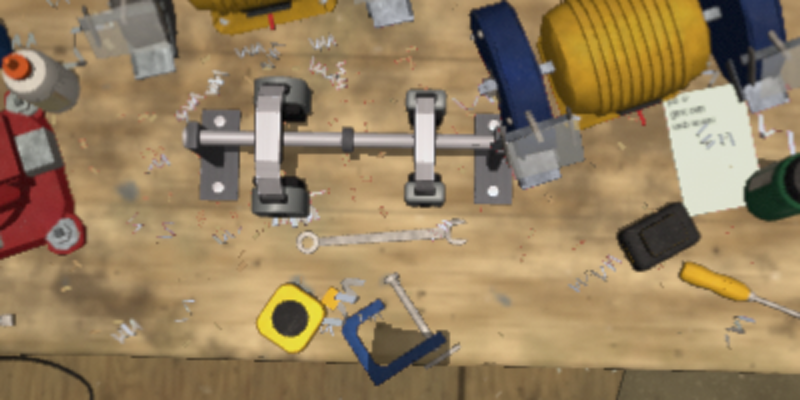

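View pics/sdc.png

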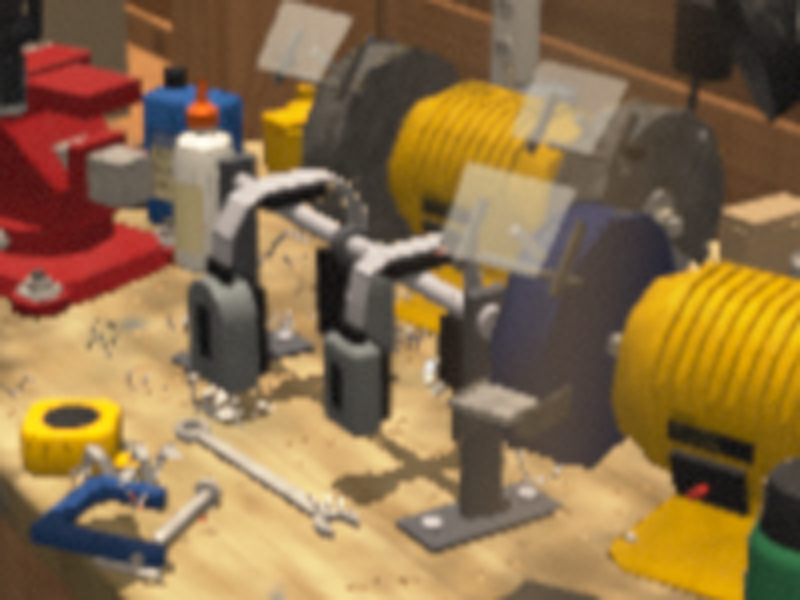

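View pics/dif.png

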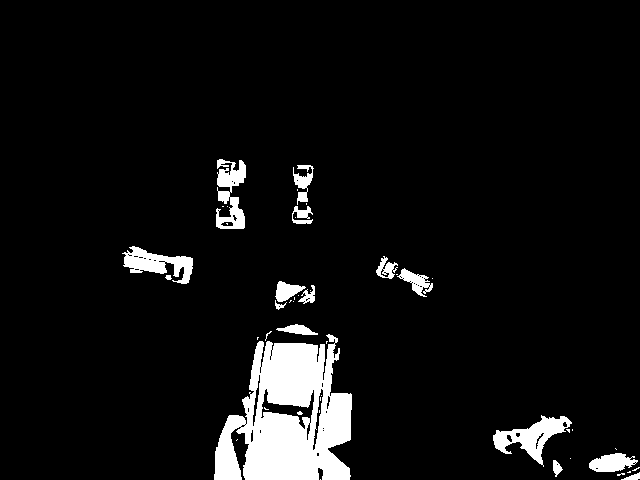

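Both pairs hang level and square. The difference image shows only the muffs, the arm and its shadow on the clamp at (295,293). Handing in.

```bash
python3 - <<'E'
from workcell import *
print(close_job())
E
```

```text
the job is handed in; nothing more can be done
None
```

I hung the larger pair in the left bay first, then the smaller pair in the right bay. Each was lowered slowly until I felt light contact of about 5–7 N, released gradually, and the arm was withdrawn. I handed in at about 23.4 s of the 64 s limit.

**Position:** In the last top view, measured by depth, both crowns lie across the bar:
- The larger pair is at y = 135.5, about 1 mm from mid-bay.
- The smaller pair is at y = -31.5, within 1 mm of mid-bay.

**Attitude:** Both are square to the bar within about 1.5° and level, with one cup on each side. I have no sign of swinging, but I took no second picture to confirm they were still.

**Other things:** Comparing the top view before and after shows only the muffs, the arm and its shadow moved.

**Disagreements:** The wrist and top cameras differed by about 2–3 mm throughout, so I used values in between. That leaves the mid-bay positions uncertain by about that much. Some swarf lies near the larger pair's front cup. It appeared up to about 10 mm higher than that cup's foot, but I felt no contact while lowering.

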